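# Hardness check on plied sole rubber

### The arm

A 6-joint arm with a two-finger parallel gripper is mounted at the origin on the work surface. World frame = base frame: x ahead of the robot, y to its left, z up, the work surface at z = 0. Lengths are in m, angles in degrees, forces in N, time in s.
With the tool pointing down it reaches from about 0.35 to 0.725 m from the base axis. Payload 4.3 kg.
Tool frame: the origin (TCP) lies at the very end of the fingers, on their centre line; the grasp point (between the pads) lies 19 mm behind it; y points along the fingers, x is the direction in which the jaws open and shut, and the axes are right-handed (so a half turn about y gives the same grasp; the last joint's range is limited). The gripper opens to 85 mm and grips with 20 to 120 N. Pads are 22 mm wide; open, the fingers measure 114 mm over their backs; the gripper's body (76 mm by 85 mm) begins 54 mm behind the grasp point. The pads swing forward as they close: fully open they stand 13 mm farther back than shut.
Start: joints at [-72.554, 21.618, 4.641, 73.018, 0, 83.68], TCP at [0.232, -0.526, 0.231] pointing down, gripper open.
Joint ranges: [-156.06, 156.06], [-48.1, 94.91], [-58.44, 69.94], [-101.28, 121.22], [-78.64, 73.56], [-180, 180]. Speed limits (degrees/s): [147.25, 147.25, 180, 180, 180, 180].

### API

Orientations are given as [roll, pitch, yaw] about the fixed x, y, z axes, in that order (R = Rz(yaw) Ry(pitch) Rx(roll)).
In Python, from workcell import bot gives the robot as it stands. The module is installed in compiled form; this text tells all that it offers.
- The arm moves only by the tool jog_arm, never from a script. Its arguments are lists of equal length, an entry for each row: "xyz": the shift along the tool's x, y, z in cm, a list of three; "turn": the turn about the tool's y in degrees; "gripper": the closure, from 0 (fully open) to 1 (shut). A call has 1 to 20 rows; each row shifts and turns the commanded pose from where the row before left it, along the tool's axes as they then stand; what a row does not reach is not made up. A row lasts 1/8 s, in which the tool goes at most 62.5 mm and 10.7 degrees, less where a joint would pass 70% of its speed; a pose out of reach is approached as far as the arm can. A call with a gripper value outside its range is refused whole. The fingers move at their own pace and stop on an object; "grip_force" is the grip in N (left out, the last holds). Time passes only in rows, so rows that do not move let the fingers close. It gives the time, the measured TCP pose, the force and the opening at its end, in the units of the state.
- bot.sense(): the state, without advancing time (a new reading comes with each control period).
- bot.camera(name): name is "side" or "top"; returns a dict with "pixels" (384x512x3 uint8, blue, green, red), "fx", "fy", "cx", "cy" (pixels), "R" (3x3) and "t" (3): a world point X has camera coordinates R X + t. Camera axes: x right, y down, z forward; pixel columns grow to the right and rows downward; lengths in m; the calibration is good to about 2 mm. A picture is of the moment at which its call begins. There is no depth.
- bot.job_done(): hands the job in, once; it reports no verdict.
The state is a dict: "clock": time; "joint_pos": joint angles; "qd": joint speeds; "tau": joint torques, N m; "tcp_pos": TCP position; "tool_rot": TCP orientation; "ft_force": force on the tool from outside, world axes, zero at the start; "wrist_torque": the same for the moment, N m; "opening": finger opening in m.
Only numpy, scipy, OpenCV 4.12 (cv2) and the standard library are available. Lean on these libraries where they do the work, as an engineer would, in place of code of your own. Each camera call takes 0.05 s, during which the arm holds its last target. There are 200 camera calls.

### The job

Check the hardness of the soft sole rubber, two plies thick: lay the unmarked rubber plaque flat, square and central on the steel test plate, then stack the plaque with the chalk cross squarely on top of it, cross upward. Then take the hardness gauge out of its wooden stand by its sprung grip sleeve, set its foot upright on the cross and push down gently until the foot sits flat and the sleeve is about half-way down its travel (about 12 N), and finish while still holding it pressed there. Leave the shoe last, the tin and the hammer alone.

Things in the scene. Friction and masses are not known exactly. Their poses are not given: they have to be found in the camera images.
- plate: Fixed bare steel test plate, 130 (its x) x 110 (its y) mm, flat top 15 mm above the bench; origin at the bench under its centre, z up.
- plain: Unmarked plaque of black sole rubber, loose, lying flat: 70 (its x) x 50 (its y) x 10 mm thick, about 22 g. Origin at the centre of its underside, z up.
- marked: The other plaque, same rubber and size (70 x 50 x 10 mm, about 22 g), with a white chalk cross (lines 30 mm long) on its upper face, 12 mm off its middle along its +x. Origin at the centre of its underside, z up. It and the plain plaque may lie in either of two places.
- mark (a point): The middle of the chalk cross, on the upper face of the marked plaque (10 mm above its underside).
- stand: Fixed wooden tool stand, 120 (its x) x 70 (its y) x 40 mm high, origin at the bench under its centre. The gauge stands upright in a 26 mm bore, 26 mm deep, at x = -22 mm, and lifts straight up out of it. Two short wood-handled awls stick up at x = +42 mm, tops 90 mm above the bench.
- gauge: Dial hardness gauge, 142 mm tall, about 0.26 kg, upright in the stand. Origin: centre of its foot's lower face; z up along it, dial towards its +x. Foot 18 mm dia.; collar 34 mm dia. (16 to 24 mm up) rests on the stand's top; dial case 58 (y) x 24 (x) mm, 21 to 79 mm up; 16 mm stem; grip sleeve on top. A sprung pin 2.5 mm out of the foot goes fully in (up to 8 N) when the foot sits flat.
- foot (a point): Centre of the lower face of the gauge's foot.
- sleeve_mid (a point): Middle of the gauge's grip sleeve: a ribbed grey upright cylinder, 30 mm diameter and 46 mm tall, where the gauge is gripped from above. Unpressed, this point is 119 mm above the foot's face, and the sleeve spans 96 to 142 mm.
- sleeve (a joint): How far the grip sleeve is pushed down the stem: 0 (up, at rest) to 0.014 m (bottomed). Its spring gives 5.5 N at rest plus 0.75 N per mm; with the gauge's own 2 N the foot presses with about 13 N at half travel (0.007 m), when the sleeve's lower edge meets the dark line round the stem.
- last: Pale green shoe last, 255 mm long, 90 mm wide, 100 mm high at the heel, loose on the bench at the robot's right; leave it alone. Origin under its middle.
- tin: Plain metal tin, 86 mm diameter, 100 mm high, loose on the bench's far side; leave it alone. Origin at the centre of its underside.
- hammer: Hammer lying on the bench at the robot's left; leave it alone. Origin near its middle.
There are look-alikes about, which are no part of the job. What is shaped like the plain but orange or purple is not meant.

How it is judged (in metres and radians):
On the way, in this order (a step that is already met when the one before it is completed fails the run):
1. the unmarked plaque lies flat on the steel plate, square and central, let go (z of plain in the frame of plate between 0.013 and 0.017 m and horizontal distance between plain and plate below 0.015 m and angle between the x axis of plain and the x axis of plate, either way round below 0.17 rad and contact force between the fingers and plain below 0.2 N and linear speed of plain below 0.02 m/s), for 0.2 s.
2. the marked plaque lies squarely on the plain one, cross up, let go (z of marked in the frame of plain between 0.008 and 0.012 m and horizontal distance between marked and plain below 0.008 m and angle between the x axis of marked and the x axis of plain, either way round below 0.14 rad and angle between marked's own z axis and vertical below 0.1 rad and contact force between the fingers and marked below 0.2 N and linear speed of marked below 0.02 m/s), for 0.2 s.
At the end, for the whole second after the job is handed in: Plain plaque flat on the plate within 15 mm and 10 deg of its centre and edges; marked one on it within 8 mm and 8 deg, cross up; gripper holds the gauge upright within 4.5 deg, foot flat within 6 mm of the cross, pressing 9 to 17 N, still; fingers off the rubber (z of plain in the frame of plate between 0.013 and 0.017 m and horizontal distance between plain and plate below 0.015 m and angle between the x axis of plain and the x axis of plate, either way round below 0.17 rad and z of marked in the frame of plain between 0.008 and 0.012 m and horizontal distance between marked and plain below 0.008 m and angle between the x axis of marked and the x axis of plain, either way round below 0.14 rad and angle between marked's own z axis and vertical below 0.1 rad and horizontal distance between foot and mark below 0.006 m and angle between gauge's own z axis and vertical below 0.08 rad and z of foot in the frame of marked below 0.0112 m and contact force between gauge and marked between 9 and 17 N and contact force between the fingers and gauge above 2 N and contact force between the fingers and marked below 0.2 N and linear speed of gauge below 0.02 m/s); the arm keeps its last pose, push and grip.
It fails at once if the gauge is rammed onto the rubber (over 30 N) (contact force between gauge and marked above 30 N).
It fails at once if the last, the tin or the hammer is moved more than 30 mm (distance of any of last, tin, hammer from where it was at the start of the episode above 0.03 m).
It also fails if it takes over 72 s, if anything falls off the work surface, if the arm or the gripper's body presses on something with over 40 N, if the wrist force passes 120 N, or if a joint passes its speed limit or range.

## Working session

There is one attempt and no reset: what is moved stays moved. The work goes in short steps, Python scripts to look and compute and a tool call to move; the robot and the scene stay as the last step left them, time stands still between calls to the robot, and variables do not carry over. Pictures are saved under pics/ and viewed, about 8 in all and at most 12, crops included, and the job is handed in when it is done.

Besides the shell and the picture viewer there is one more tool, called by a JSON object that holds its "name" and its "arguments". jog_arm: Moves the arm, as the interface text tells. Its arguments: {"type":"object","properties":{"xyz":{"type":"array","items":{"type":"array","items":{"type":"number"}}},"turn":{"type":"array","items":{"type":"number"}},"gripper":{"type":"array","items":{"type":"number"}},"grip_force":{"type":"number"}},"required":["xyz","turn","gripper"]}

```bash
mkdir -p pics; cat > h.py <<'E'
from workcell import bot
import numpy as np, cv2
from scipy.spatial.transform import Rotation as Ro
def snap(n,f=None):
    c=bot.camera(n)
    c["pixels"]=np.array(c["pixels"]).astype(np.uint8)
    c["R"]=np.array(c["R"]);c["t"]=np.array(c["t"])
    if f: cv2.imwrite("pics/"+f,c["pixels"])
    return c
def back(c,u,v,z):
    d=c["R"].T@np.array([(u-c["cx"])/c["fx"],(v-c["cy"])/c["fy"],1.]); o=-c["R"].T@c["t"]
    return o+d*(z-o[2])/d[2]
def proj(c,X):
    p=c["R"]@np.array(X)+c["t"]; return p[0]/p[2]*c["fx"]+c["cx"],p[1]/p[2]*c["fy"]+c["cy"]
E
python3 - <<'E'
from h import *
for n in("top","side"):
    c=snap(n); cv2.imwrite(f"pics/{n}0.png",cv2.resize(c["pixels"],(800,600),interpolation=cv2.INTER_CUBIC))
    print(n,c["fx"],c["cx"],c["cy"],-c["R"].T@c["t"],c["R"].tolist())
print(bot.sense())
E
```

```text
top 433.526970214872 255.542488794377 184.5625574408455 [ 0.37634632 -0.0115431   1.60167649] [[0.008458704596072515, -0.9999419773133056, 0.006670256615263358], [-0.9950874377221639, -0.009075251946250164, -0.09858311767057815], [0.09863793187255776, -0.005803603093696425, -0.9951064649508793]]
side 461.27174071941283 259.2208906337282 188.84635760621643 [-0.18243374  1.07319178  0.9958016 ] [[-0.834553770231724, -0.5508775816549051, 0.007341295666190153], [-0.31599972102006424, 0.46772431520687335, -0.8254563230598595], [0.4512916805207654, -0.6912075339536635, -0.564418252804105]]
{'clock': 0.1, 'joint_pos': array([-7.25539622e+01,  2.16567565e+01,  4.57142560e+00,  7.30180217e+01,
        8.84556484e-04,  8.36814280e+01]), 'qd': array([ 0.01805677, -0.07410692,  0.08617907, -0.0032586 ,  0.03675362,
       -0.02329312]), 'tau': array([ 1.15231491e-03, -4.64697289e+01,  2.70580655e+01,  1.20342057e-02,
       -7.39700840e-05,  3.05346127e-06]), 'tcp_pos': array([ 0.23155991, -0.52568173,  0.23046948]), 'tool_rot': array([-89.98774619,   0.10262734, -66.23538012]), 'ft_force': array([ 0.28102774, -0.22018685,  0.05034233]), 'wrist_torque': array([0.00765143, 0.00928964, 0.02979541]), 'opening': 0.08537446525009663}
```

View pics/top0.png

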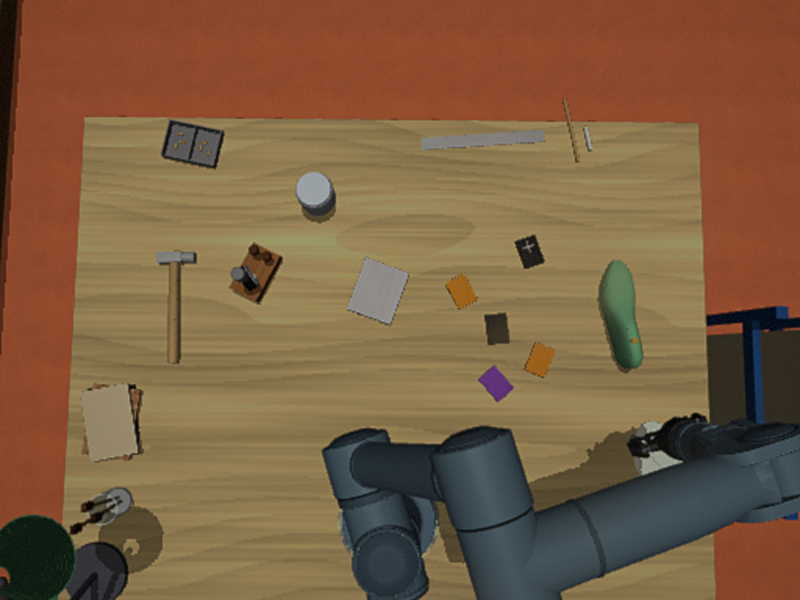

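View pics/side0.png

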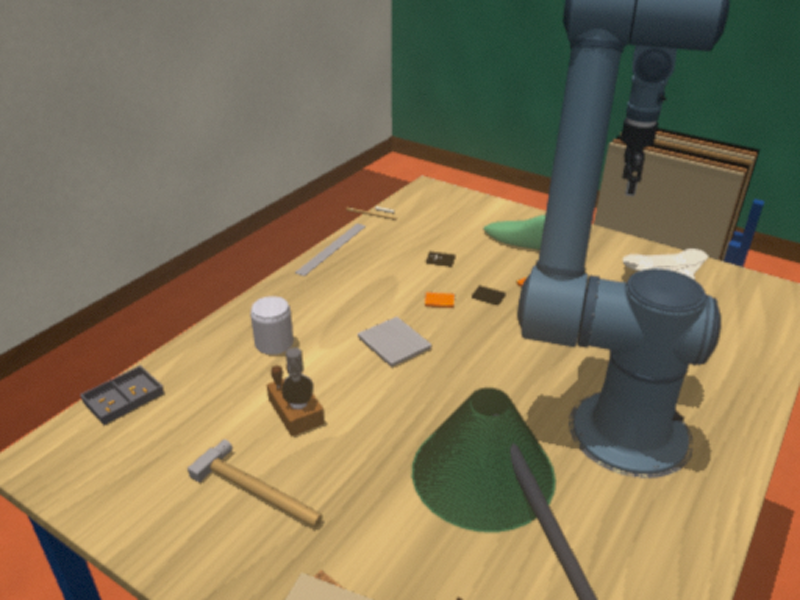

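Top view: plain plaque at (497,328), marked at (529,251), plate (378,291), and stand/gauge (257,273), all in the 800x600 picture. Orange and purple look-alikes lie between them. Next I'll segment.

```bash
cat >> h.py <<'E'
def rect(c,win,fn,z):
    u0,v0,u1,v1=win; k=8
    p=cv2.resize(c["pixels"][v0:v1,u0:u1],None,fx=k,fy=k,interpolation=cv2.INTER_CUBIC)
    m=fn(p.astype(int)).astype(np.uint8)
    m=cv2.morphologyEx(m,cv2.MORPH_CLOSE,np.ones((25,25)))
    cs,_=cv2.findContours(m,0,1); q=max(cs,key=cv2.contourArea).reshape(-1,2)
    w=np.array([back(c,(a+.5)/k-.5+u0,(b+.5)/k-.5+v0,z)[:2] for a,b in q])
    r=cv2.minAreaRect((w*1000).astype(np.float32))
    M=cv2.moments((w*1000).astype(np.float32))
    (cx,cy),(a,b),an=r
    if a<b: an+=90;a,b=b,a
    return np.round([M["m10"]/M["m00"],M["m01"]/M["m00"],cx,cy,a,b,(an+90)%180-90],1)
E
python3 - <<'E'
from h import *
c=snap("top")
dark=lambda p:p.max(-1)<85
gray=lambda p:(p.max(-1)-p.min(-1)<35)&(p.min(-1)>95)
P=c["pixels"]
print(P[210,318],P[158,336],P[186,242],P[186,262],P[210,340])
print("plain",rect(c,(303,193,332,227),dark,.010))
print("marked",rect(c,(324,145,355,178),dark,.010))
print("plate",rect(c,(215,158,268,213),gray,.015))
crop=[P[145:205,140:190],P[140:180,315:365]]
o=np.hstack([cv2.resize(x,(400,480) if i==0 else (400,480),interpolation=cv2.INTER_CUBIC) for i,x in enumerate([P[145:205,140:190],P[145:205,310:360]])])
cv2.imwrite("pics/c1.png",o)
d=snap("side")["pixels"]
cv2.imwrite("pics/c2.png",cv2.resize(d[215:285,160:220],None,fx=8,fy=8,interpolation=cv2.INTER_CUBIC))
E
```

```text
[35 46 53] [113 127 123] [138 141 144] [ 84 127 148] [ 85 128 151]
plain [ 442.1 -249.7  441.9 -249.6   71.8   52.1    6. ]
marked [ 625.8 -328.2  625.7 -328.3   71.9   52.7   20. ]
plate [529.   31.  528.5  31.  131.9 111.4 -19.7]
```

View pics/c1.png

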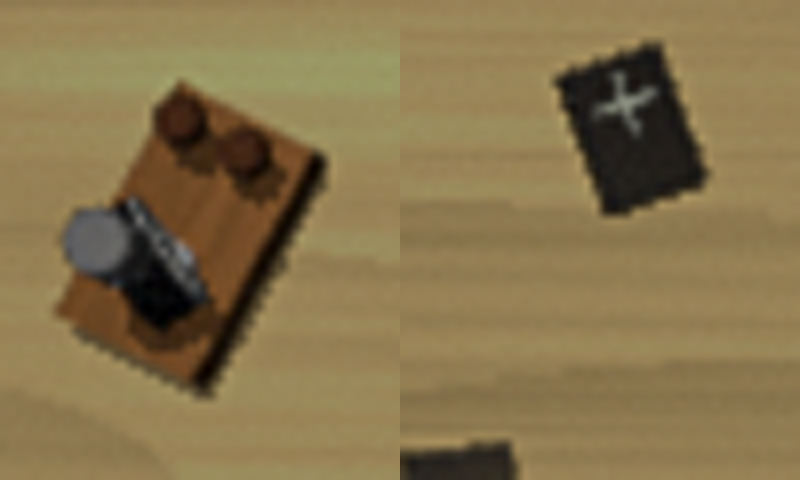

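View pics/c2.png

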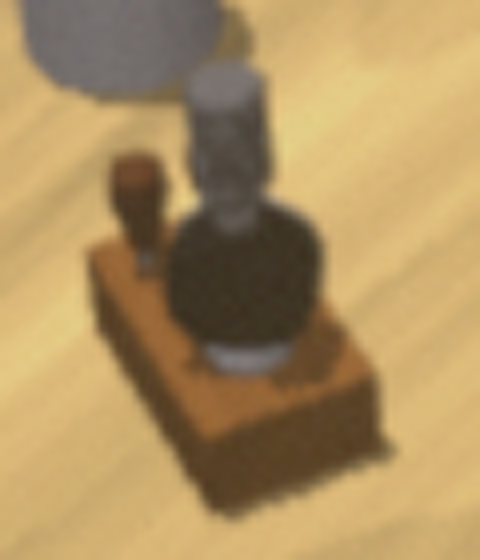

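```bash
cat >> h.py <<'E'
def plan(p,yaw,n,s=None):
    """n equal steps from the measured pose to p(mm), yaw; prints rows"""
    s=s or bot.sense(); q=np.array(s["tcp_pos"])*1000; y=s["tool_rot"][2]
    d=(np.array(p)-q)/n; dy=(yaw-y+540)%360-180 if abs(yaw-y)<180 and n>0 else yaw-y
    X=[]
    for i in range(n):
        a=np.radians(y+dy*i/n); x=[np.cos(a),np.sin(a)]; z=[-np.sin(a),np.cos(a)]
        X.append([round(float(d[:2]@x)/10,2),round(float(-d[2])/10,2),round(float(d[:2]@z)/10,2)])
    print(X,"turn",round(-dy/n,2)," at",np.round(q,1),np.round(s["tool_rot"],1),"f",np.round(s["ft_force"],1),"op",round(s["opening"],4),"t",s["clock"])
E
python3 - <<'E'
from h import *
from scipy.optimize import least_squares
c=snap("top");d=snap("side")
f=lambda X:np.r_[np.array(proj(c,X))-[151.6,174.9],np.array(proj(d,X))-[187.9,224.7]]
r=least_squares(f,[.55,.3,.166]);print(r.x,r.fun)
print(back(c,151.6,174.9,.166),back(d,187.9,224.7,.166), "tin",back(c,316/1.5625,190/1.5625,.1))
plan([442,-249.7,150],96,16)
E
```

```text
[0.54721414 0.32554464 0.1692927 ] [ 0.04292983  0.06695189 -0.06699318 -0.01289679]
[0.54783007 0.32646944 0.166     ] [0.54992399 0.32250415 0.166     ] tin [0.7467408  0.16967542 0.1       ]
[[-1.05, 0.51, 1.9], [-0.7, 0.51, 2.05], [-0.33, 0.51, 2.15], [0.06, 0.51, 2.17], [0.44, 0.51, 2.13], [0.8, 0.51, 2.02], [1.15, 0.51, 1.84], [1.45, 0.51, 1.61], [1.71, 0.51, 1.33], [1.92, 0.51, 1.01], [2.07, 0.51, 0.66], [2.15, 0.51, 0.28], [2.17, 0.51, -0.1], [2.12, 0.51, -0.48], [2.0, 0.51, -0.85], [1.82, 0.51, -1.19]] turn -10.14  at [ 231.7 -526.1  231. ] [-90.    0.  -66.2] f [ 0.6  0.6 -1. ] op 0.0853 t 0.3
```

{"name": "jog_arm", "arguments": {"xyz": [[-1.05, 0.5, 1.9], [-0.7, 0.5, 2.05], [-0.33, 0.5, 2.15], [0.06, 0.5, 2.17], [0.44, 0.5, 2.13], [0.8, 0.5, 2.02], [1.15, 0.5, 1.84], [1.45, 0.5, 1.61], [1.71, 0.5, 1.33], [1.92, 0.5, 1.01], [2.07, 0.5, 0.66], [2.15, 0.5, 0.28], [2.17, 0.5, -0.1], [2.12, 0.5, -0.48], [2.0, 0.5, -0.85], [1.82, 0.5, -1.19], [0, 0, 0], [0, 0, 0]], "turn": [-10.14, -10.14, -10.14, -10.14, -10.14, -10.14, -10.14, -10.14, -10.14, -10.14, -10.14, -10.14, -10.14, -10.14, -10.14, -10.14, 0, 0], "gripper": [0, 0, 0, 0, 0, 0, 0, 0, 0, 0, 0, 0, 0, 0, 0, 0, 0, 0]}}

```text
clock: 2.55
tcp_pos: [0.4419, -0.2502, 0.1514]
tool_rot: [-90.0, 0.0, 95.9]
ft_force: [0.4, -0.2, 1.3]
opening: 0.0855
```

{"name": "jog_arm", "arguments": {"xyz": [[0, 2.5, 0], [0, 2.5, 0], [0, 2.5, 0], [0, 2.5, 0], [0, 2, 0], [0, 1.5, 0], [0, 0.9, 0], [0, 0.5, 0], [0, 0, 0], [0, 0, 0], [0, 0, 0], [0, 0, 0], [0, 0, 0], [0, 0, 0], [0, 0, 0]], "turn": [0, 0, 0, 0, 0, 0, 0, 0, 0, 0, 0, 0, 0, 0, 0], "gripper": [0, 0, 0, 0, 0, 0, 0, 0, 0, 0.5, 0.5, 0.5, 0.5, 0.5, 0.5], "grip_force": 25}}

```text
clock: 4.42
tcp_pos: [0.4425, -0.2501, 0.003]
tool_rot: [-90.0, 0.0, 96.0]
ft_force: [-1.3, 1.0, 5.3]
opening: 0.0488
```

{"name": "jog_arm", "arguments": {"xyz": [[0, -0.5, 0], [0, -1, 0], [0, -1.5, 0], [0, -2, 0], [0, -2, 0], [0, -2, 0], [0, 0, 0], [0, 0, 0]], "turn": [0, 0, 0, 0, 0, 0, 0, 0], "gripper": [0.6, 0.6, 0.6, 0.6, 0.6, 0.6, 0.6, 0.6]}}

```text
clock: 5.42
tcp_pos: [0.4419, -0.2498, 0.0922]
tool_rot: [-90.0, 0.0, 96.0]
ft_force: [0.2, -0.1, -1.5]
opening: 0.0491
```

```bash
python3 - <<'E'
from h import *
d=snap("side")["pixels"]; c=snap("top")["pixels"]
a=d[140:240,260:360];b=c[160:260,270:370]
cv2.imwrite("pics/g1.png",np.hstack([cv2.resize(x,(400,400),interpolation=cv2.INTER_CUBIC) for x in(a,b)]))
plan([529,31,95],70.3,12)
E
```

```text
[[2.25, -0.03, -0.97], [2.28, -0.03, -0.89], [2.31, -0.03, -0.8], [2.34, -0.03, -0.71], [2.37, -0.03, -0.62], [2.39, -0.03, -0.54], [2.41, -0.03, -0.45], [2.42, -0.03, -0.36], [2.43, -0.03, -0.26], [2.44, -0.03, -0.17], [2.45, -0.03, -0.08], [2.45, -0.03, 0.01]] turn 2.14  at [ 441.4 -249.3   91.5] [-89.9  -0.1  96. ] f [-0.5  0.3 -0.3] op 0.0492 t 5.525
```

View pics/g1.png

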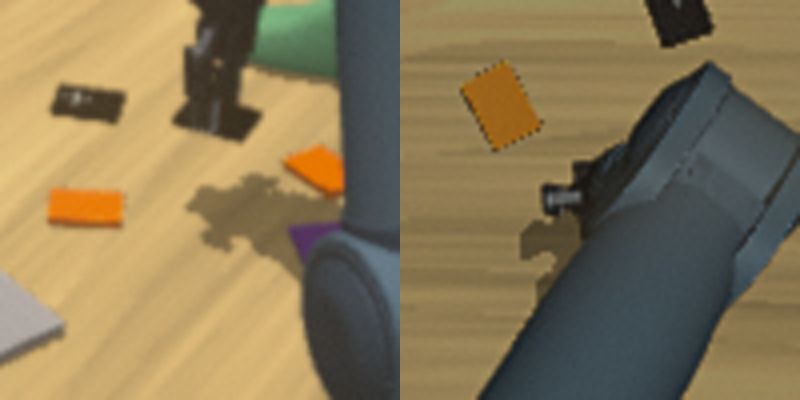

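Plaque held level in the jaws (left crop at about (217,120)). I'll carry it over the plate.

{"name": "jog_arm", "arguments": {"xyz": [[2.25, 0, -0.97], [2.28, 0, -0.89], [2.31, 0, -0.8], [2.34, 0, -0.71], [2.37, 0, -0.62], [2.39, 0, -0.54], [2.41, 0, -0.45], [2.42, 0, -0.36], [2.43, 0, -0.26], [2.44, 0, -0.17], [2.45, 0, -0.08], [2.45, 0, 0], [0, 0, 0], [0, 1.5, 0], [0, 2, 0], [0, 1.5, 0], [0, 1, 0], [0, 0, 0], [0, 0, 0]], "turn": [2.14, 2.14, 2.14, 2.14, 2.14, 2.14, 2.14, 2.14, 2.14, 2.14, 2.14, 2.14, 0, 0, 0, 0, 0, 0, 0], "gripper": [0.6, 0.6, 0.6, 0.6, 0.6, 0.6, 0.6, 0.6, 0.6, 0.6, 0.6, 0.6, 0.6, 0.6, 0.6, 0.6, 0.6, 0.6, 0.6]}}

```text
clock: 7.9
tcp_pos: [0.5301, 0.0305, 0.0327]
tool_rot: [-90.0, -0.0, 70.3]
ft_force: [-0.5, -0.2, 0.1]
opening: 0.0487
```

```bash
python3 - <<'E'
from h import *
plan([529,31,19],70.3,2)
E
```

```text
[[0.01, 0.69, 0.06], [0.01, 0.69, 0.06]] turn 0.01  at [530.1  30.5  32.7] [-90.   -0.   70.3] f [-0.5 -0.2  0.1] op 0.0487 t 7.9
```

{"name": "jog_arm", "arguments": {"xyz": [[0, 0.7, 0.1], [0, 0.4, 0], [0, 0.3, 0], [0, 0, 0], [0, 0, 0], [0, 0, 0], [0, 0, 0], [0, 0, 0], [0, -1, 0], [0, -2, 0], [0, -3, 0], [0, -3, 0], [0, 0, 0]], "turn": [0, 0, 0, 0, 0, 0, 0, 0, 0, 0, 0, 0, 0], "gripper": [0.6, 0.6, 0.6, 0.6, 0.3, 0, 0, 0, 0, 0, 0, 0, 0]}}

```text
clock: 9.52
tcp_pos: [0.5312, 0.0308, 0.1115]
tool_rot: [-90.3, -0.1, 70.3]
ft_force: [0.8, -0.3, -0.0]
opening: 0.0853
```

```bash
python3 - <<'E'
from h import *
plan([625.8,-328.2,110],110,16)
E
```

```text
[[-1.91, 0.01, -1.31], [-1.97, 0.01, -1.23], [-2.02, 0.01, -1.14], [-2.07, 0.01, -1.05], [-2.11, 0.01, -0.96], [-2.15, 0.01, -0.87], [-2.19, 0.01, -0.78], [-2.22, 0.01, -0.68], [-2.25, 0.01, -0.58], [-2.27, 0.01, -0.49], [-2.29, 0.01, -0.39], [-2.3, 0.01, -0.29], [-2.31, 0.01, -0.19], [-2.32, 0.01, -0.09], [-2.32, 0.01, 0.01], [-2.32, 0.01, 0.11]] turn -2.48  at [531.2  30.8 111.5] [-90.3  -0.1  70.3] f [ 0.8 -0.3 -0. ] op 0.0853 t 9.525
```

{"name": "jog_arm", "arguments": {"xyz": [[-1.91, 0, -1.31], [-1.97, 0, -1.23], [-2.02, 0, -1.14], [-2.07, 0, -1.05], [-2.11, 0, -0.96], [-2.15, 0, -0.87], [-2.19, 0, -0.78], [-2.22, 0, -0.68], [-2.25, 0, -0.58], [-2.27, 0, -0.49], [-2.29, 0, -0.39], [-2.3, 0, -0.29], [-2.31, 0, -0.19], [-2.32, 0, -0.09], [-2.32, 0, 0.01], [-2.32, 0, 0.11], [0, 0, 0], [0, 0, 0], [0, 0, 0]], "turn": [-2.48, -2.48, -2.48, -2.48, -2.48, -2.48, -2.48, -2.48, -2.48, -2.48, -2.48, -2.48, -2.48, -2.48, -2.48, -2.48, 0, 0, 0], "gripper": [0, 0, 0, 0, 0, 0, 0, 0, 0, 0, 0, 0, 0, 0, 0, 0, 0, 0, 0]}}

```text
clock: 11.9
tcp_pos: [0.6231, -0.327, 0.1081]
tool_rot: [-90.0, -0.0, 110.0]
ft_force: [-0.9, 0.3, -0.5]
opening: 0.0852
```

```bash
python3 - <<'E'
from h import *
c=snap("top")
dark=lambda p:p.max(-1)<85
print("plain",rect(c,(222,165,261,206),dark,.025))
plan([625.8,-328.2,2],110,8)
E
```

```text
plain [527.7  31.9 527.5  31.7  72.2  51.7 -19.8]
[[-0.02, 1.33, -0.03], [-0.02, 1.33, -0.03], [-0.02, 1.33, -0.03], [-0.02, 1.33, -0.03], [-0.02, 1.33, -0.03], [-0.02, 1.33, -0.03], [-0.02, 1.33, -0.03], [-0.02, 1.33, -0.03]] turn 0.01  at [ 623.2 -327.1  108.3] [-90.  -0. 110.] f [-0.3 -0.4  0.5] op 0.0855 t 11.95
```

{"name": "jog_arm", "arguments": {"xyz": [[-0.16, 2, -0.24], [0, 2, 0], [0, 2, 0], [0, 2, 0], [0, 1.4, 0], [0, 0.8, 0], [0, 0.4, 0], [0, 0, 0], [0, 0, 0], [0, 0, 0], [0, 0, 0], [0, 0, 0], [0, 0, 0], [0, 0, 0], [0, 0, 0]], "turn": [0, 0, 0, 0, 0, 0, 0, 0, 0, 0, 0, 0, 0, 0, 0], "gripper": [0, 0, 0, 0, 0, 0, 0, 0, 0, 0.5, 0.5, 0.5, 0.5, 0.5, 0.5]}}

```text
clock: 13.82
tcp_pos: [0.6265, -0.3291, 0.0029]
tool_rot: [-90.0, 0.1, 110.0]
ft_force: [0.0, 0.7, 5.6]
opening: 0.0486
```

{"name": "jog_arm", "arguments": {"xyz": [[0, -0.5, 0], [0, -1, 0], [0, -1.5, 0], [0, -2, 0], [0, -2, 0], [0, -2, 0], [0, 0, 0], [0, 0, 0]], "turn": [0, 0, 0, 0, 0, 0, 0, 0], "gripper": [0.6, 0.6, 0.6, 0.6, 0.6, 0.6, 0.6, 0.6]}}

```text
clock: 14.82
tcp_pos: [0.626, -0.3287, 0.0921]
tool_rot: [-90.0, -0.0, 110.0]
ft_force: [-0.0, 0.3, 0.2]
opening: 0.0488
```

```bash
python3 - <<'E'
from h import *
plan([527.9,31.9,92],70.2,16)
E
```

```text
[[2.33, 0.0, -0.2], [2.33, 0.0, -0.09], [2.34, 0.0, 0.01], [2.33, 0.0, 0.11], [2.33, 0.0, 0.21], [2.32, 0.0, 0.31], [2.3, 0.0, 0.41], [2.28, 0.0, 0.51], [2.26, 0.0, 0.61], [2.23, 0.0, 0.71], [2.19, 0.0, 0.8], [2.16, 0.0, 0.9], [2.12, 0.0, 0.99], [2.07, 0.0, 1.08], [2.02, 0.0, 1.17], [1.97, 0.0, 1.26]] turn 2.49  at [ 626.  -328.7   92.1] [-90.  -0. 110.] f [-0.   0.3  0.2] op 0.0488 t 14.825
```

{"name": "jog_arm", "arguments": {"xyz": [[2.33, 0, -0.2], [2.33, 0, -0.09], [2.34, 0, 0.01], [2.33, 0, 0.11], [2.33, 0, 0.21], [2.32, 0, 0.31], [2.3, 0, 0.41], [2.28, 0, 0.51], [2.26, 0, 0.61], [2.23, 0, 0.71], [2.19, 0, 0.8], [2.16, 0, 0.9], [2.12, 0, 0.99], [2.07, 0, 1.08], [2.02, 0, 1.17], [1.97, 0, 1.26], [0, 1.5, 0], [0, 1.5, 0], [0, 0, 0], [0, 0, 0]], "turn": [2.49, 2.49, 2.49, 2.49, 2.49, 2.49, 2.49, 2.49, 2.49, 2.49, 2.49, 2.49, 2.49, 2.49, 2.49, 2.49, 0, 0, 0, 0], "gripper": [0.6, 0.6, 0.6, 0.6, 0.6, 0.6, 0.6, 0.6, 0.6, 0.6, 0.6, 0.6, 0.6, 0.6, 0.6, 0.6, 0.6, 0.6, 0.6, 0.6]}}

```text
clock: 17.32
tcp_pos: [0.528, 0.0314, 0.0619]
tool_rot: [-90.0, 0.0, 70.1]
ft_force: [-0.6, -0.1, -0.3]
opening: 0.0488
```

```bash
python3 - <<'E'
from h import *
plan([528.5,31.7,30],70.2,2)
E
```

```text
[[0.02, 1.6, -0.02], [0.02, 1.6, -0.02]] turn -0.04  at [528.   31.4  61.9] [-90.    0.   70.1] f [-0.6 -0.1 -0.3] op 0.0488 t 17.325
```

{"name": "jog_arm", "arguments": {"xyz": [[0, 1.5, 0], [0, 1, 0], [0, 0.5, 0], [0, 0.3, 0], [0, 0, 0], [0, 0, 0], [0, 0, 0], [0, 0, 0], [0, 0, 0], [0, -1, 0], [0, -2, 0], [0, -3, 0], [0, -4, 0], [0, -4, 0], [0, 0, 0]], "turn": [0, 0, 0, 0, 0, 0, 0, 0, 0, 0, 0, 0, 0, 0, 0], "gripper": [0.6, 0.6, 0.6, 0.6, 0.6, 0.3, 0, 0, 0, 0, 0, 0, 0, 0, 0]}}

```text
clock: 19.2
tcp_pos: [0.5309, 0.0319, 0.1736]
tool_rot: [-90.5, -0.1, 70.2]
ft_force: [0.4, -0.1, -0.2]
opening: 0.0854
```

```bash
python3 - <<'E'
from h import *
plan([548.3,325,230],70,14)
E
```

```text
[[2.01, -0.4, 0.59], [2.01, -0.4, 0.59], [2.01, -0.4, 0.59], [2.01, -0.4, 0.59], [2.01, -0.4, 0.6], [2.01, -0.4, 0.6], [2.01, -0.4, 0.6], [2.01, -0.4, 0.6], [2.01, -0.4, 0.6], [2.01, -0.4, 0.6], [2.01, -0.4, 0.6], [2.01, -0.4, 0.6], [2.01, -0.4, 0.6], [2.01, -0.4, 0.6]] turn 0.01  at [530.9  31.9 173.6] [-90.5  -0.1  70.2] f [ 0.4 -0.1 -0.2] op 0.0854 t 19.2
```

{"name": "jog_arm", "arguments": {"xyz": [[2.0, -1, 0.6], [2.0, -1, 0.6], [2.0, -1, 0.6], [2.0, -1, 0.6], [2.0, -1, 0.6], [2.0, 0, 0.6], [2.0, 0, 0.6], [2.0, 0, 0.6], [2.0, 0, 0.6], [2.0, 0, 0.6], [2.0, 0, 0.6], [2.0, 0, 0.6], [2.0, 0, 0.6], [2.0, 0, 0.6], [0, 0, 0], [0, 0, 0], [0, 0, 0]], "turn": [0, 0, 0, 0, 0, 0, 0, 0, 0, 0, 0, 0, 0, 0, 0, 0, 0], "gripper": [0, 0, 0, 0, 0, 0, 0, 0, 0, 0, 0, 0, 0, 0, 0, 0, 0]}}

```text
clock: 21.32
tcp_pos: [0.5441, 0.3233, 0.2193]
tool_rot: [-90.0, 0.0, 70.1]
ft_force: [-0.3, 1.2, -0.2]
opening: 0.0854
```

```bash
python3 - <<'E'
from h import *
c=snap("top");d=snap("side")
dark=lambda p:p.max(-1)<85
print("marked",rect(c,(220,165,261,206),dark,.035))
# chalk cross: bright blob inside the dark plaque
u0,v0,u1,v1=226,168,256,202
p=cv2.resize(c["pixels"][v0:v1,u0:u1],None,fx=8,fy=8,interpolation=cv2.INTER_CUBIC)
r=c["pixels"][175:198,228:254]
a=d["pixels"][190:240,225:285]
cv2.imwrite("pics/s1.png",np.hstack([cv2.resize(p,(400,453)),cv2.resize(a,(400,453),interpolation=cv2.INTER_CUBIC)]))
plan([548.3,325,128],70,6)
E
```

```text
marked [526.1  32.6 526.   32.8  73.6  52.9 -20. ]
[[0.05, 1.52, -0.06], [0.05, 1.52, -0.06], [0.05, 1.52, -0.06], [0.05, 1.52, -0.06], [0.05, 1.52, -0.06], [0.05, 1.52, -0.06]] turn 0.02  at [544.1 323.3 219.4] [-90.    0.   70.1] f [-0.3  0.4 -0.2] op 0.0851 t 21.425
```

View pics/s1.png

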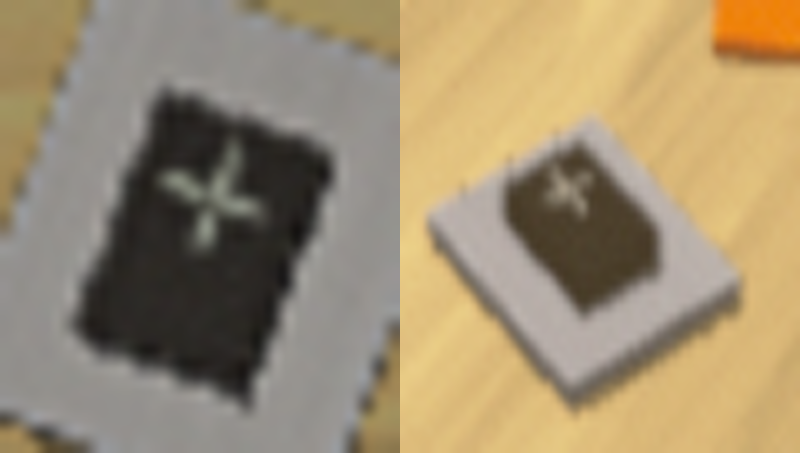

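Stack is square and cross up (cross at (212,195) in the left crop). Now I'll grip the gauge sleeve.

{"name": "jog_arm", "arguments": {"xyz": [[0.3, 1, -0.34], [0, 1.5, 0], [0, 1.5, 0], [0, 1.5, 0], [0, 1.5, 0], [0, 1.2, 0], [0, 0.8, 0], [0, 0.3, 0], [0, 0, 0], [0, 0, 0]], "turn": [0, 0, 0, 0, 0, 0, 0, 0, 0, 0], "gripper": [0, 0, 0, 0, 0, 0, 0, 0, 0, 0]}}

```text
clock: 22.68
tcp_pos: [0.5486, 0.3258, 0.1269]
tool_rot: [-90.0, -0.0, 70.2]
ft_force: [-0.0, -0.1, -0.2]
opening: 0.0854
```

{"name": "jog_arm", "arguments": {"xyz": [[0, 0, 0], [0, 0, 0], [0, 0, 0], [0, 0, 0], [0, 0, 0], [0, 0, 0], [0, 0, 0], [0, 0, 0]], "turn": [0, 0, 0, 0, 0, 0, 0, 0], "gripper": [0.3, 0.5, 0.55, 0.6, 0.7, 0.8, 0.8, 0.8], "grip_force": 60}}

```text
clock: 23.68
tcp_pos: [0.5484, 0.3257, 0.1265]
tool_rot: [-90.0, -0.0, 70.2]
ft_force: [-1.3, 0.6, 2.0]
opening: 0.0289
```

```bash
python3 - <<'E'
from h import *
c=snap("top");d=snap("side")
s=bot.sense(); print(s["tcp_pos"],s["tool_rot"],s["ft_force"],s["wrist_torque"],s["opening"],s["clock"])
print("cross top",back(c,241.4,182.1,.035))
P=d["pixels"]
# chalk blob in the side view
sub=P[205:216,238:262].astype(int).min(-1)
a=P[195:255,165:225]; b=P[190:240,225:285]
cv2.imwrite("pics/k1.png",np.hstack([cv2.resize(x,(400,400),interpolation=cv2.INTER_CUBIC) for x in(a,b)]))
# cross seen by side: crop (569,187) of s1: 400x453 from 60x50
print("cross side",back(d,225+169/400*60-.5,190+187/453*50-.5,.035))
E
```

```text
[0.54836352 0.32573645 0.12647268] [-9.00160665e+01 -2.09258615e-02  7.01670910e+01] [-0.06812265 -0.51430015  2.10398011] [ 0.11510441  0.03686105 -0.02553729] 0.028886900126958295 23.775
cross top [0.54016091 0.03077191 0.035     ]
cross side [0.54080346 0.02350943 0.035     ]
```

View pics/k1.png

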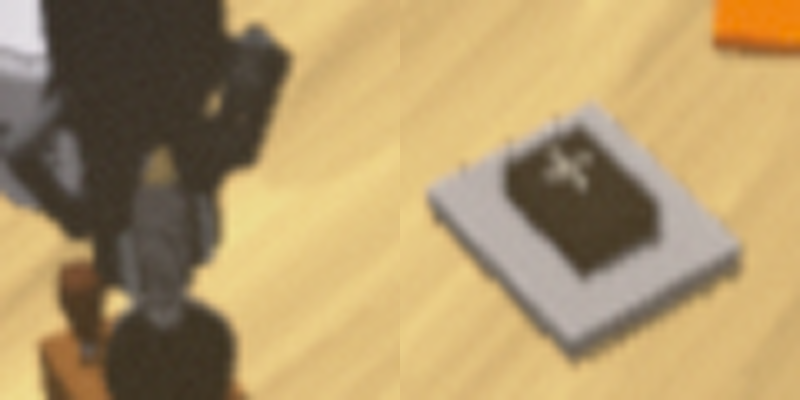

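Sleeve is gripped between the pads. Lifting straight up.

{"name": "jog_arm", "arguments": {"xyz": [[0, -0.4, 0], [0, -0.8, 0], [0, -1.2, 0], [0, -1.5, 0], [0, -1.5, 0], [0, -1.5, 0], [0, -1.3, 0], [0, -0.8, 0], [0, 0, 0], [0, 0, 0], [0, 0, 0], [0, 0, 0]], "turn": [0, 0, 0, 0, 0, 0, 0, 0, 0, 0, 0, 0], "gripper": [0.8, 0.8, 0.8, 0.8, 0.8, 0.8, 0.8, 0.8, 0.8, 0.8, 0.8, 0.8]}}

```text
clock: 25.28
tcp_pos: [0.548, 0.3255, 0.2158]
tool_rot: [-90.0, 0.0, 70.2]
ft_force: [0.6, 0.5, -1.9]
opening: 0.0288
```

```bash
python3 - <<'E'
from h import *
s=bot.sense(); print(s["wrist_torque"])
plan([540,27.3,205],70,16)
E
```

```text
[ 0.03692428 -0.02162622  0.00947785]
[[-1.77, 0.07, -0.59], [-1.77, 0.07, -0.59], [-1.77, 0.07, -0.59], [-1.77, 0.07, -0.59], [-1.77, 0.07, -0.59], [-1.77, 0.07, -0.59], [-1.77, 0.07, -0.59], [-1.77, 0.07, -0.59], [-1.77, 0.07, -0.59], [-1.77, 0.07, -0.59], [-1.77, 0.07, -0.59], [-1.77, 0.07, -0.59], [-1.77, 0.07, -0.59], [-1.77, 0.07, -0.59], [-1.77, 0.07, -0.59], [-1.77, 0.07, -0.59]] turn 0.01  at [548.  325.5 215.8] [-90.    0.   70.2] f [ 0.6  0.5 -1.9] op 0.0288 t 25.275
```

{"name": "jog_arm", "arguments": {"xyz": [[-0.9, 0, -0.3], [-1.77, 0, -0.59], [-1.77, 0, -0.59], [-1.77, 0, -0.59], [-1.77, 0, -0.59], [-1.77, 0, -0.59], [-1.77, 0, -0.59], [-1.77, 0, -0.59], [-1.77, 0, -0.59], [-1.77, 0, -0.59], [-1.77, 0, -0.59], [-1.77, 0, -0.59], [-1.77, 0, -0.59], [-1.77, 0, -0.59], [-1.77, 0, -0.59], [-1.77, 0, -0.59], [-0.9, 0, -0.3], [0, 0, 0], [0, 0, 0], [0, 0, 0]], "turn": [0, 0, 0, 0, 0, 0, 0, 0, 0, 0, 0, 0, 0, 0, 0, 0, 0, 0, 0, 0], "gripper": [0.8, 0.8, 0.8, 0.8, 0.8, 0.8, 0.8, 0.8, 0.8, 0.8, 0.8, 0.8, 0.8, 0.8, 0.8, 0.8, 0.8, 0.8, 0.8, 0.8]}}

```text
clock: 27.78
tcp_pos: [0.5409, 0.0274, 0.2163]
tool_rot: [-90.0, -0.0, 70.2]
ft_force: [0.3, -0.5, -3.2]
opening: 0.0287
```

{"name": "jog_arm", "arguments": {"xyz": [[0, 1, 0], [0, 1.5, 0], [0, 1.5, 0], [0, 1.2, 0], [0, 0.6, 0], [0, 0.3, 0], [0, 0, 0], [0, 0, 0], [0, 0, 0], [0, 0, 0]], "turn": [0, 0, 0, 0, 0, 0, 0, 0, 0, 0], "gripper": [0.8, 0.8, 0.8, 0.8, 0.8, 0.8, 0.8, 0.8, 0.8, 0.8]}}

```text
clock: 29.02
tcp_pos: [0.5411, 0.0268, 0.1555]
tool_rot: [-90.0, -0.0, 70.2]
ft_force: [0.3, 0.4, -2.6]
opening: 0.0286
```

```bash
python3 - <<'E'
from h import *
d=snap("side"); c=snap("top")
a=d["pixels"][150:230,210:290]
k=5
o=cv2.resize(a,None,fx=k,fy=k,interpolation=cv2.INTER_CUBIC)
o=np.hstack([o,cv2.resize(c["pixels"][150:230,210:290],None,fx=k,fy=k,interpolation=cv2.INTER_CUBIC)])
cv2.imwrite("pics/p1.png",o)
s=bot.sense();x,y,z=s["tcp_pos"];fz=z-.1025
print("foot expected px (side)",(np.array(proj(d,[x,y,fz]))-[210,150]+.5)*k,"top of sleeve",(np.array(proj(d,[x,y,fz+.142]))-[210,150]+.5)*k,"cross", (np.array(proj(d,[.540,.0273,.035]))-[210,150]+.5)*k,fz)
plan([540,27.3,154],70,2)
E
```

```text
foot expected px (side) [198.65858395 284.70131816] top of sleeve [197.5940113  109.38142279] cross [199.60749841 306.33814402] 0.05288534748757699
[[0.0, 0.07, 0.05], [0.0, 0.07, 0.05]] turn 0.08  at [541.   26.9 155.4] [-90.   -0.   70.2] f [-0.4 -0.2 -3.2] op 0.0288 t 29.125
```

View pics/p1.png

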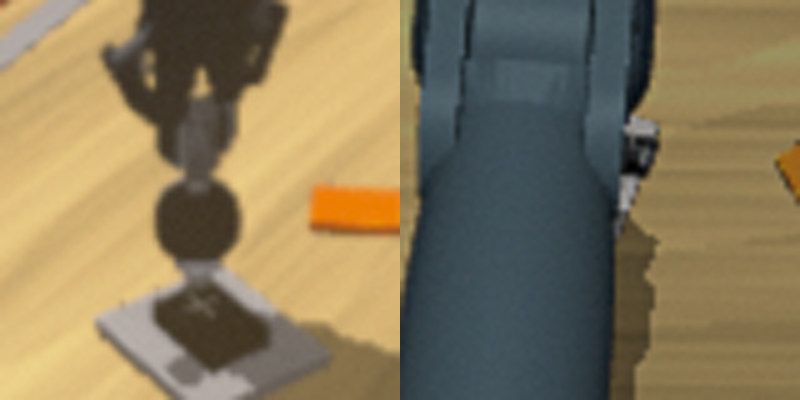

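```bash
python3 - <<'E'
from h import *
s1=cv2.imread("pics/s1.png").astype(float).min(-1)
def cen(g,x0,y0,x1,y1,th):
    w=np.clip(g[y0:y1,x0:x1]-th,0,None); Y,X=np.mgrid[y0:y1,x0:x1]; return (w*X).sum()/w.sum(),(w*Y).sum()/w.sum()
c=snap("top");d=snap("side")
for th in(60,80):
    x,y=cen(s1[:,:400],158,142,270,252,th); u,v=226+(x+.5)/400*30-.5,168+(y+.5)/453*34-.5
    print("top",x,y,back(c,u,v,.035))
    x,y=cen(s1,540,155,600,218,th); u,v=225+(x-400+.5)/400*60-.5,190+(y+.5)/453*50-.5
    print("side",x,y,u,v,back(d,u,v,.035))
P=cv2.resize(d["pixels"][150:230,210:290],None,fx=5,fy=5,interpolation=cv2.INTER_CUBIC).astype(float)
m=(P.max(-1)<90).astype(np.uint8); m[:187]=0;m[258:]=0
Y,X=np.nonzero(m[:, 140:260]); print("dial cols by row",[(r,np.nonzero(m[r,140:260])[0].min()+140,np.nonzero(m[r,140:260])[0].max()+140) for r in range(190,258,10)])
s=bot.sense();x,y,z=s["tcp_pos"];k=5
for h in(.02,.05,.087): print(h,(np.array(proj(d,[x,y,z-.1025+h]))-[210,150]+.5)*k)
# silhouette edges of collar/stem rows
g=P.min(-1)
for r in(270,276,182): print(r,g[r,160:240:4].astype(int))
E
```

```text
top 213.23617812388233 197.86550283759254 [0.5391121  0.03028672 0.035     ]
side 566.3137340810842 183.4065603458348 249.52206011216265 209.79873734501487 [0.5428513  0.02252575 0.035     ]
top 212.905961571951 199.10184593951357 [0.53877241 0.03037271 0.035     ]
side 565.4128502155172 183.15591325431035 249.38692753232758 209.77107210312477 [0.5433288  0.02265589 0.035     ]
dial cols by row [(190, np.int64(172), np.int64(223)), (200, np.int64(162), np.int64(232)), (210, np.int64(158), np.int64(235)), (220, np.int64(158), np.int64(235)), (230, np.int64(159), np.int64(235)), (240, np.int64(162), np.int64(233)), (250, np.int64(168), np.int64(226))]
0.02 [198.55692207 261.16022859]
0.05 [198.33842133 225.10218519]
0.087 [198.06228861 179.53343522]
270 [129 130 128 124 118 114 114 117 124 122 121 119 117 124 138 149 155 153
 142 123]
276 [129 128 127 130 132 131 121 110 108 109 107 104 108 126 156 168 169 169
 163 145]
182 [120 119 114 107  98  85  74  73  80  84  85  81  72  64  72  86 103 119
 130 131]
```

{"name": "jog_arm", "arguments": {"xyz": [[0.02, 0.5, 0.17], [0, 0.5, 0], [0, 0.3, 0], [0, 0.1, 0], [0, 0.1, 0], [0, 0.1, 0], [0, 0.1, 0], [0, 0.1, 0], [0, 0, 0], [0, 0, 0]], "turn": [0, 0, 0, 0, 0, 0, 0, 0, 0, 0], "gripper": [0.8, 0.8, 0.8, 0.8, 0.8, 0.8, 0.8, 0.8, 0.8, 0.8]}}

```text
clock: 30.48
tcp_pos: [0.5397, 0.0276, 0.1377]
tool_rot: [-90.1, -0.0, 70.2]
ft_force: [-0.9, -1.0, 2.5]
opening: 0.029
```

```bash
python3 - <<'E'
from h import *
s=bot.sense();print(s["tcp_pos"],s["tool_rot"],s["ft_force"],s["wrist_torque"])
E
```

```text
[0.53972911 0.02760089 0.13770051] [-9.00508597e+01 -8.58047583e-03  7.01674194e+01] [-0.93882711 -1.03311692  2.4746141 ] [-0.05019715  0.07081646 -0.0108614 ]
```

{"name": "jog_arm", "arguments": {"xyz": [[0, 0.1, 0], [0, 0.1, 0], [0, 0.1, 0], [0, 0.1, 0], [0, 0.1, 0], [0, 0.1, 0], [0, 0, 0], [0, 0, 0], [0, 0, 0]], "turn": [0, 0, 0, 0, 0, 0, 0, 0, 0], "gripper": [0.8, 0.8, 0.8, 0.8, 0.8, 0.8, 0.8, 0.8, 0.8]}}

```text
clock: 31.6
tcp_pos: [0.5401, 0.0276, 0.1325]
tool_rot: [-90.1, -0.0, 70.2]
ft_force: [-1.3, -0.2, 8.6]
opening: 0.0289
```

```bash
python3 - <<'E'
from h import *
F=[]
for i in range(6):
    d=snap("side"); s=bot.sense(); F.append(s["ft_force"])
print(s["tcp_pos"],s["tool_rot"],np.mean(F,0),s["wrist_torque"],s["clock"])
k=10
cv2.imwrite("pics/q1.png",cv2.resize(d["pixels"][165:222,220:280],None,fx=k,fy=k,interpolation=cv2.INTER_CUBIC))
E
```

```text
[0.54011265 0.02755515 0.13248824] [-9.01151603e+01 -2.16024864e-02  7.01677778e+01] [-1.53261098  0.13881916  8.9668883 ] [-0.04730575  0.53337664 -0.00225027] 31.9
```

View pics/q1.png

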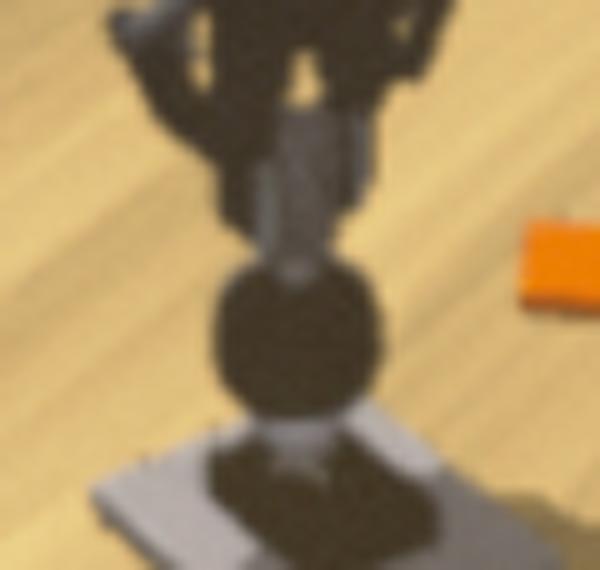

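{"name": "jog_arm", "arguments": {"xyz": [[0, 0.05, 0.04], [0, 0.05, 0], [0, 0.05, 0], [0, 0, 0], [0, 0, 0], [0, 0, 0], [0, 0, 0], [0, 0, 0]], "turn": [0, 0, 0, 0, 0, 0, 0, 0], "gripper": [0.8, 0.8, 0.8, 0.8, 0.8, 0.8, 0.8, 0.8]}}

```text
clock: 32.9
tcp_pos: [0.54, 0.0276, 0.1313]
tool_rot: [-90.2, -0.0, 70.2]
ft_force: [-1.3, -0.5, 9.4]
opening: 0.0288
```

```bash
python3 - <<'E'
from h import *
F=[]
for i in range(6):
    d=snap("side"); s=bot.sense(); F.append(np.r_[s["ft_force"],s["wrist_torque"]])
print(s["tcp_pos"],s["tool_rot"],np.mean(F,0).round(2),s["opening"],s["clock"])
P=cv2.resize(d["pixels"][165:222,220:280],None,fx=10,fy=10,interpolation=cv2.INTER_CUBIC).astype(float)
m=P.max(-1)<90
for r in range(290,400,25):
    n=np.nonzero(m[r,180:420])[0]+180; print(r,n.min(),n.max(),(n.min()+n.max())/2)
x,y,z=s["tcp_pos"]
for h in(.035,.085,.16): print(h,(np.array(proj(d,[x,y,h]))-[220,165]+.5)*10)
print("cross",(np.array([249.5,209.8])-[220,165]+.5)*10)
cv2.imwrite("pics/q2.png",cv2.resize(d["pixels"][195:220,235:265],(720,600),interpolation=cv2.INTER_CUBIC))
E
```

```text
[0.54006401 0.02760038 0.13123762] [-9.01564284e+01 -2.50637951e-02  7.01654618e+01] [-1.63 -0.37  9.43 -0.06  0.49  0.01] 0.028663650507349103 33.2
290 231 364 297.5
315 223 371 297.0
340 221 373 297.0
365 224 370 297.0
390 236 359 297.5
0.035 [298.56940397 463.04958141]
0.085 [297.87162106 345.19898113]
0.16 [296.77638089 160.2206587 ]
cross [300. 453.]
```

View pics/q2.png

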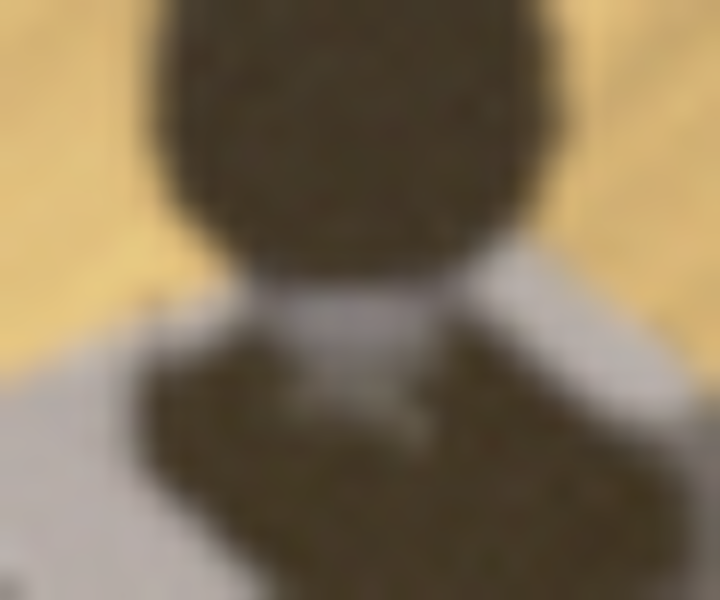

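```bash
python3 - <<'E'
from h import *
print(bot.job_done())
s=bot.sense();print(s["tcp_pos"],s["ft_force"],s["clock"])
E
```

```text
the job is handed in; nothing more can be done
None
the job is handed in; nothing more can be done
```

I placed the unmarked plaque on the plate, stacked the marked one on it cross up, and pressed the gauge's foot on the cross. I handed the job in at about 33 s with the gauge still held, and no verdict was given.

**Last checks**
- **Plain plaque:** about 1–2 mm from the plate's centre and within 0.5° of its edges, from the top camera before stacking.
- **Marked plaque:** about 2 mm off the plain one and within 0.5°, cross up, from the top camera.
- **Gauge:** upright in the side view, with the tool within 0.2° of vertical. The sleeve is roughly 6 mm down its 14 mm travel, worked out from the tool height.
- **Contact force:** about 12 N, from 9.4 N at the wrist plus about 2.6 N of gauge weight.

**Uncertain or in disagreement**
- **Cross position:** the two cameras' raw readings differed by about 8 mm. After allowing for their biases, and comparing with where the plaque was released, I put the foot about 0.5–3 mm from the cross; the limit is 6 mm.
- **Side load:** about 1.6 N of sideways force stayed on the tool, and a small nudge did not remove it.

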